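# Nudge a sample carrier home inside a photometer

### The arm

A 6-joint arm with a two-finger parallel gripper is mounted at the origin on a cart in front of the work surface, level with it; the furniture and walls round the work are solid. World frame = base frame: x ahead of the robot, y to its left, z up, the work surface at z = 0. Lengths are in mm, angles in rad, forces in N, time in s.
With the tool pointing down it reaches from about 300 to 775 mm from the base axis. Payload 14.6 kg.
Tool frame: the origin (TCP) lies between the finger pads; the fingertips stand 11 mm ahead of it and the grasp point (between the pads) lies 8 mm behind it; z points along the fingers, y is the direction in which the jaws open and shut (so a half turn about z gives the same grasp; the last joint's range is limited). The gripper opens to 94 mm and grips with 3 to 60 N. Pads are 16 mm wide; open, the fingers measure 119 mm over their backs; the gripper's body (75 mm by 177 mm) begins 78 mm behind the grasp point.
Start: joints at [1.187, 0.3, 1.521, -0, 1.321, -0.067], TCP at [171.337, 522.621, 216.446] pointing down, gripper open.
Joint ranges: [-3.03, 3.03], [-0.79, 2.21], [0.23, 2.52], [-1.04, 4.18], [0, 3.07], [-2.55, 2.55]. Speed limits (rad/s): [2.22, 2.22, 2.57, 3.14, 3.14, 3.14].

### API

Orientations are given as [roll, pitch, yaw] about the fixed x, y, z axes, in that order (R = Rz(yaw) Ry(pitch) Rx(roll)).
In Python, from cell import * gives the robot as it stands.
- The arm moves only by the tool arm_command, never from a script. Its argument "deltas" is a list of rows, each an object with "xyz": the shift along the world's x, y, z in m, a list of three; "turn": the turn, a rotation vector about the world's x, y, z in rad, a list of three. A call has 1 to 12 rows; each row shifts and turns the commanded pose from where the row before left it; what a row does not reach is not made up. A row lasts 1/8 s, in which the tool goes at most 62.5 mm and 10.7 degrees, less where a joint would pass 70% of its speed; a pose out of reach is approached as far as the arm can. A call with a gripper value outside its range is refused whole. "gripper" is the closure, from 0 (fully open) to 1 (shut), set as the call begins (left out, the last holds). The fingers move at their own pace and stop on an object; "force" is the grip in N (left out, the last holds). Time passes only in rows, so rows that do not move let the fingers close. It gives the time, the measured TCP pose, the force and the opening at its end, in the units of the state.
- read_state(): the state, without advancing time (a new reading comes with each control period).
- camera(name): name is "scene" or "top" or "wrist"; returns a dict with "color" (420x560x3 uint8, red, green, blue), "fx", "fy", "cx", "cy" (pixels), "k1" (the pictures are not rectified: a ray, as slopes to the right and down, at radius r is drawn at 1 + k1 r^2 times it, then the intrinsics apply), "rvec" (rotation vector, rad) and "tvec" (3), from world to camera coordinates, as OpenCV has them; the wrist camera has in their place "mount" (4x4, takes a point from camera to tool coordinates, whose origin is the TCP and whose axes are the flange's). Camera axes: x right, y down, z forward; pixel columns grow to the right and rows downward; lengths in mm; the calibration is good to about 2 mm. A picture is of the moment at which its call begins: read the wrist's pose just before it. There is no depth.
- sign_off(): hands the job in, once; it reports no verdict.
The state is a dict: "clock": time; "joints": joint angles; "qd": joint speeds; "effort": joint torques, N m; "eef_pos": TCP position; "eef_rot": TCP orientation; "wrist_force": force on the tool from outside, world axes, zero at the start; "moment": the same for the moment, N m; "finger_gap": finger opening in mm.
Only numpy, scipy, OpenCV 4.12 (cv2) and the standard library are available. Lean on these libraries where they do the work, as an engineer would, in place of code of your own. Each camera call takes 0.05 s, during which the arm holds its last target.

### The job

Pick up the flat screwdriver with the red handle from the black mat and use its tip to nudge the orange sample carrier gently, in small careful taps, into the photometer's port until it is fully home against the stop hidden inside, pressing only lightly once it is there. Do not touch the carrier with the gripper, then lay the screwdriver back on the mat; leave the bottle, the flask and the vial where they stand.

Things in the scene. Friction and masses are not known exactly. Their poses are not given: they have to be found in the camera images.
- photometer: White bench photometer, fixed. Origin: on the worktop under the middle of the port mouth (front face). +x points into the port, the way the carrier travels; +z up. Housing 150 (x) x 130 (y) x 90 mm high, from x = 0 to 150. The port is a tunnel 44 mm wide, floor 8 mm and roof 48 mm above the worktop. In front, from x = -80 to 0, an open track 62 mm wide with two rails, tops 26 mm above the worktop.
- port_mouth (a point): Middle of the port mouth, in the front face, 24 mm above the worktop; axes as the photometer's. A rigid steel stop stands out of sight in the tunnel: its face is 60 to 95 mm behind the mouth, different each time, not reported; only feeling tells. The stop is delicate: keep the carrier's force on it well below 20 N (6 to 12 N on the tool is plenty to seat it).
- carrier: Orange sample carrier, block 50 (x, along the track) x 40 (y) x 30 mm high, 37 mm with its two white vial tops, 0.3 to 0.5 kg, loose between the rails. Origin: centre of its underside; axes as the photometer's. Starts with its nose 3 to 20 mm inside the mouth; slides with a drag of 1.5 to 4 N and stays where left. Keep it slower than 0.12 m/s. When home, its tail is 10 to 45 mm inside the mouth.
- carrier_tail (a point): Centre of the carrier's flat rear (tail) face, 40 mm wide and 30 mm high, 15 mm above the track floor (23 mm above the worktop): the face to tap. Axes as the carrier's, +x into the port.
- driver_handle (a point): Grip point on the axis of the red handle of the flat screwdriver (0.075 kg, 196 mm long): handle 24 mm thick, this point 12 mm above what it lies on. +x runs to the tip. The handle goes 53 mm back and 42 mm forward of it; then a steel shaft 6 mm thick whose working end is 135 mm ahead of this point (the thin blade beyond, to 143 mm, is not solid). Shaft axis 2 mm lower than this point.
- tool_mat: Black rubber mat, 270 (x) x 120 (y) x 3 mm, fixed. Origin: centre of its underside, on the worktop. The screwdriver starts on it and belongs on it.
- amber_bottle: Brown bottle with a black cap, 60 mm wide, 125 mm high, bystander. Origin: centre of its base.
- flask: Conical glass flask, 67 mm wide, 109 mm high, bystander. Origin: centre of its base.
- vial: White vial with a green cap, 38 mm wide, 66 mm high, bystander. Origin: centre of its base.
Things that resemble listed ones, but are neither listed nor needed, are in the scene too. Of the things that look like the carrier, the middle-sized one is meant.

How it is judged (in metres and radians):
On the way, in this order (a step that is already met when the one before it is completed fails the run):
1. the screwdriver is lifted off the mat (z of driver_handle in the frame of tool_mat above 0.03 m), for 0.1 s.
2. the carrier is home: its nose touches the hidden stop (gap under 1.6 mm) (distance between carrier_nose and stop_pad below 0.006 m), for 0.1 s.
At the end, for the whole second after the job is handed in: The carrier stands still with its nose against the hidden stop (gap under 1.6 mm), and the screwdriver lies flat on the mat, the middle of its handle over the mat, released (distance between carrier_nose and stop_pad below 0.006 m and x of driver_handle in the frame of tool_mat between -0.135 and 0.135 m and y of driver_handle in the frame of tool_mat between -0.06 and 0.06 m and z of driver_handle in the frame of tool_mat below 0.022 m and angle between driver_handle's own x axis and vertical between 1.35 and 1.8 rad and linear speed of carrier below 0.01 m/s); the robot touches nothing.
It fails at once if the carrier is pressed against the stop with more than 20 N (contact force between carrier and stop_pad above 20 N).
It fails at once if the carrier is shot forward (faster than 0.15 m/s) (linear speed of carrier above 0.15 m/s).
It fails at once if the gripper or arm touches the carrier (contact force between any of the fingers, the arm and carrier above 0.3 N).
It fails at once if the bottle, the flask or the vial is moved more than 15 mm (distance of any of amber_bottle, flask, vial from where it was at the start of the episode above 0.015 m).
It also fails if it takes over 64 s, if anything falls off the work surface, if the arm or the gripper's body presses on something with over 40 N, if the wrist force passes 120 N, or if a joint passes its speed limit or range.

## Working session

There is one attempt and no reset: what is moved stays moved. The work goes in short steps, Python scripts to look and compute and a tool call to move; the robot and the scene stay as the last step left them, time stands still between calls to the robot, and variables do not carry over. Pictures are saved under pics/ and viewed, and the job is handed in when it is done.

Besides the shell and the picture viewer there is one more tool, called after "Request:" as name(argument=value, ...) on one line, values as JSON. arm_command: Moves the arm, as the interface text tells. Its arguments: {"type":"object","properties":{"deltas":{"type":"array","items":{"type":"object","properties":{"xyz":{"type":"array","items":{"type":"number"}},"turn":{"type":"array","items":{"type":"number"}}}}},"gripper":{"type":"number"},"force":{"type":"number"}},"required":["deltas"]}

```bash
ls; mkdir -p pics
cat > h.py <<'E'
from cell import *
import numpy as np, cv2
def snap(n,f):
    c=camera(n); cv2.imwrite('pics/'+f+'.png',cv2.cvtColor(c['color'],cv2.COLOR_RGB2BGR))
    np.save('pics/'+f+'.npy',c,allow_pickle=True); return c
def load(f): return np.load('pics/'+f+'.npy',allow_pickle=True).item()
def ray(c,u,v,T=None):
    x,y=(u-c['cx'])/c['fx'],(v-c['cy'])/c['fy']
    K=np.array([[c['fx'],0,c['cx']],[0,c['fy'],c['cy']],[0,0,1.]])
    p=cv2.undistortPoints(np.array([[[u,v]]],float),K,np.array([c['k1'],0,0,0.])).ravel()
    d=np.array([p[0],p[1],1.])
    if 'rvec' in c:
        R=cv2.Rodrigues(np.array(c['rvec'],float))[0];return -R.T@np.array(c['tvec']).ravel(),R.T@d
    M=T@np.array(c['mount']); return M[:3,3],M[:3,:3]@d
def onz(c,u,v,z,T=None):
    o,d=ray(c,u,v,T); return o+d*(z-o[2])/d[2]
E
python3 - <<'E'
from h import *
s=read_state();print(s)
for n in('scene','top','wrist'):
    c=snap(n,n+'0');print({k:v for k,v in c.items() if k!='color'})
E
```

```text
pics
{'clock': 0.0, 'joints': array([ 1.18739456e+00,  3.00470489e-01,  1.52161124e+00, -4.16690811e-06,
        1.32068347e+00, -6.66079741e-02]), 'qd': array([-0.00033802,  0.00165518,  0.00033973, -0.00048057, -0.00023156,
       -0.00087038]), 'effort': array([ 1.60855368e-03, -5.31804156e+01, -3.52741027e+01,  7.08844280e-02,
        2.42916163e-02, -1.35237083e-04]), 'eef_pos': array([171.24783183, 522.38855512, 215.87389651]), 'eef_rot': array([-3.14042243e+00, -7.40165082e-05,  2.82479986e+00]), 'wrist_force': array([ 0.16953978, -0.21343583,  0.24881454]), 'moment': array([0.01028955, 0.04092041, 0.0086974 ]), 'finger_gap': 93.93966063005558}
{'fx': 423.7321473919962, 'fy': 423.7321473919962, 'cx': 267.9465181388024, 'cy': 205.40097973297304, 'k1': -0.07865887526906613, 'rvec': array([ 1.94302054, -0.54868587,  0.37986554]), 'tvec': array([-528.18931075,  154.77402801,  684.07049802])}
{'fx': 380.6725724576272, 'fy': 380.6725724576272, 'cx': 281.4117735121747, 'cy': 210.82959371476616, 'k1': -0.07115209256298828, 'rvec': array([ 2.14549552, -2.20368162,  0.07658792]), 'tvec': array([  32.90076266,  621.32922281, 1020.3675489 ])}
{'fx': 299.58018929394876, 'fy': 299.58018929394876, 'cx': 279.412269299573, 'cy': 214.1747011889167, 'k1': -0.01935796960029948, 'mount': array([[-6.71643433e-04, -9.71940293e-01, -2.35226734e-01,
         6.77438491e+01],
       [ 9.99999770e-01, -6.74691508e-04, -6.75238584e-05,
        -3.39225952e-01],
       [-9.30763212e-05, -2.35226725e-01,  9.71940522e-01,
        -1.66945135e+02],
       [ 0.00000000e+00,  0.00000000e+00,  0.00000000e+00,
         1.00000000e+00]])}
```

View pics/scene0.png

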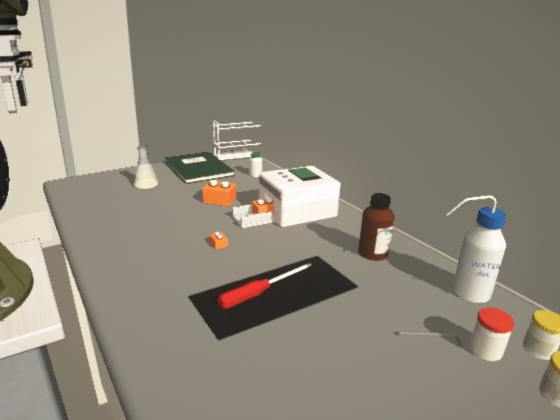

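View pics/top0.png

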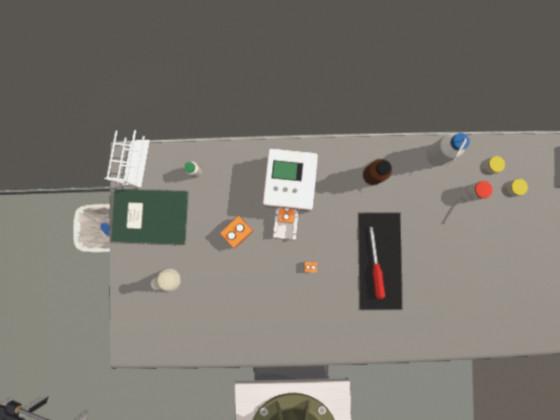

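View pics/wrist0.png

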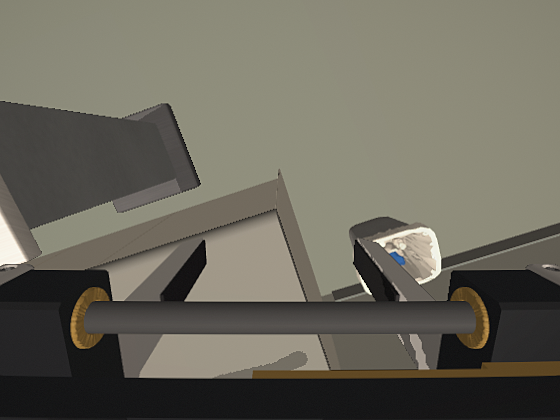

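The top view shows the photometer at (291,180), the carrier in its track at (287,215), and the mat at (380,260). The screwdriver's handle is at (378,280) with its tip pointing up to (371,228). The bottle is at (378,172), the vial at (191,169) and the flask at (168,280). The other two orange blocks, the larger at (237,232) and the smaller at (310,267), are decoys. Next I measure these.

Run:
```python
from h import *
for n in('top0','scene0'):
    c=load(n);im=c['color'];hsv=cv2.cvtColor(im,cv2.COLOR_RGB2HSV)
    H,S,V=[hsv[...,i].astype(int) for i in range(3)]
    red=(((H<4)|(H>172))&(S>190)&(V>90)).astype(np.uint8)
    ora=((H>=5)&(H<=14)&(S>200)&(V>150)).astype(np.uint8)
    mat=((V<32)).astype(np.uint8)
    white=((V>190)&(S<40)).astype(np.uint8)
    for nm,m,z in(('red',red,15),('ora',ora,38),('mat',mat,3),('white',white,90)):
        k,l,st,ce=cv2.connectedComponentsWithStats(m)
        for i in range(1,k):
            if st[i,4]>(60 if nm in('red','ora') else 500):
                pts=np.argwhere(l==i)[:,::-1].astype(np.float32)
                r=cv2.minAreaRect(pts);b=cv2.boxPoints(r)
                print(n,nm,st[i],np.round(ce[i],1),[np.round(onz(c,*p,z)[:2],1).tolist() for p in b],'c',onz(c,*ce[i],z).round(1))
    x0,y0,x1,y1=((220,140,420,320) if n=='top0' else (170,150,370,320))
    cr=cv2.resize(im[y0:y1,x0:x1],None,fx=3.3 if n=='top0' else 3.5,fy=3.3 if n=='top0' else 3.5,interpolation=cv2.INTER_CUBIC)
    cv2.imwrite(f'pics/{n}_z.png',cr[...,::-1])
```

```text
top0 red [375 266   9  31 108] [379.4 281.4] [[462.8, -234.4], [464.2, -250.5], [381.6, -257.0], [380.3, -240.9]] c [ 421.1 -247.5   15. ]
top0 white [ 106  131   44   56 1153] [131.6 161.1] [[711.6, 479.5], [854.0, 453.4], [830.6, 356.9], [689.8, 384.0]] c [759.8 409.2  90. ]
top0 white [ 263  149   55   61 2159] [291.4 180.4] [[636.0, 63.5], [783.8, 44.3], [766.0, -83.9], [618.8, -63.0]] c [695.2 -12.2  90. ]
top0 white [ 74 204  36  48 673] [ 85.4 229.9] [[649.9, 566.0], [647.1, 469.3], [523.8, 468.3], [525.6, 564.1]] c [580.4 533.3  90. ]
top0 white [ 235  381  116   39 2480] [295.5 395.6] [[188.4, 144.3], [181.4, -146.0], [85.5, -143.4], [92.2, 146.8]] c [148.8  -7.5  90. ]
scene0 red [219 279  50  29 689] [242.5 292.9] [[379.1, -232.5], [477.1, -224.9], [463.3, -264.7], [370.7, -269.2]] c [ 418.6 -247.6   15. ]
scene0 red [479 309  34  23 536] [496.2 319.5] [[701.3, -491.3], [756.1, -478.7], [741.9, -534.7], [691.2, -543.7]] c [ 720.4 -513.8   15. ]
scene0 white [    0     0    66   358 13950] [ 30.1 188.9] [[-144.1, -12324.2], [-1617.4, -12929.5], [141.1, -342.9], [76.5, -308.1]] c [153.5 212.5  90. ]
scene0 white [   50     0    89   175 12030] [96.3 82.5] [[-1253.1, -12905.2], [-1780.9, -8024.7], [415.6, 234.3], [247.2, 255.0]] c [ 599.6 1700.8   90. ]
scene0 white [ 251  157   90   70 3093] [302.5 194.3] [[476.0, -140.0], [682.8, 176.4], [818.6, -35.4], [584.6, -271.6]] c [ 643.8 -102.    90. ]
scene0 white [233 205  39  23 522] [250.7 216.6] [[485.7, -85.6], [565.2, -93.9], [519.6, -179.2], [449.6, -168.7]] c [ 496.7 -139.7   90. ]
scene0 white [ 469  229   37   74 1538] [487.9 264.4] [[620.6, -512.2], [838.2, -384.7], [873.1, -422.4], [647.7, -539.2]] c [ 731.  -471.8   90. ]
scene0 white [ 66 260  41 143 854] [ 86.9 339.8] [[172.5, -129.7], [184.0, -129.8], [166.4, -425.4], [159.1, -423.9]] c [ 168.2 -326.4   90. ]
```

View pics/top0_z.png

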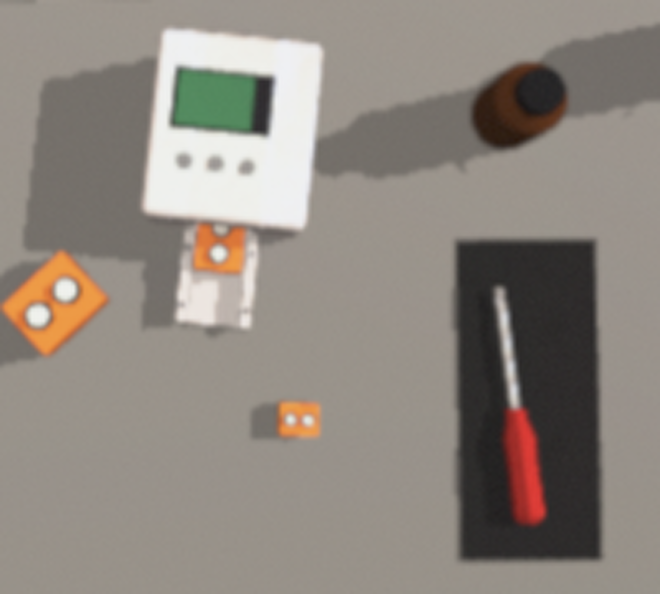

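View pics/scene0_z.png

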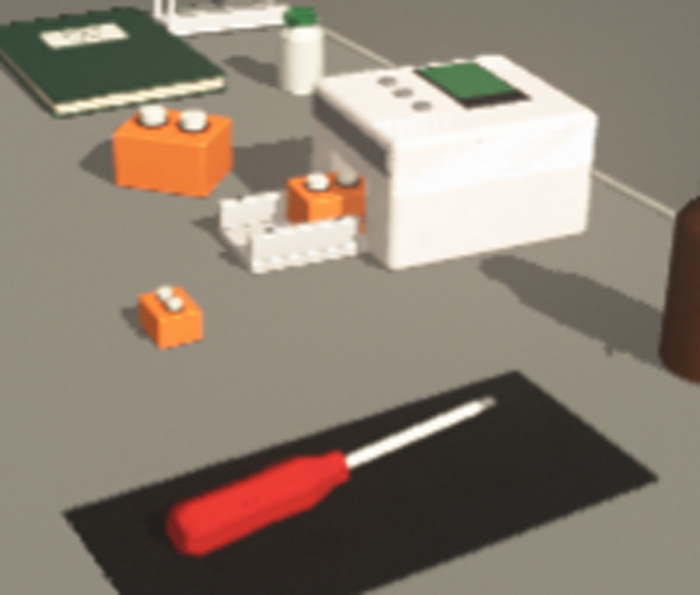

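The carrier's orange tail edge is at about (286,221) in the top view, and the track runs toward the robot. Next are precise numbers for the driver axis, photometer, carrier tail and mat.

Run:
```python
from h import *
c=load('top0');im=c['color'];hsv=cv2.cvtColor(im,cv2.COLOR_RGB2HSV)
H,S,V=[hsv[...,i].astype(int) for i in range(3)]
def big(m,roi):
    x0,y0,x1,y1=roi;z=np.zeros_like(m);z[y0:y1,x0:x1]=m[y0:y1,x0:x1];return z
red=big(((H<6)|(H>170))&(S>150)&(V>70),(355,210,405,312))
p=np.argwhere(red)[:,::-1]; w=np.array([onz(c,u,v,15)[:2] for u,v in p])
mu=w.mean(0);d=np.linalg.svd(w-mu)[2][0];d*=np.sign(d[0]);t=(w-mu)@d
print('red',len(p),mu,np.arctan2(d[1],d[0]),(mu+d*t.min()).round(1),(mu+d*t.max()).round(1),np.ptp(t))
# shaft
sh=big((V>120)&~red&(S<60),(365,222,382,268))
inm=big(V<60,(355,210,405,312))
q=np.argwhere(sh)[:,::-1];
ws=np.array([onz(c,u,v,13)[:2] for u,v in q]);t2=(ws-mu)@d
print('shaft',len(q),(ws[t2.argmax()]).round(1),t2.max()-t.min(), 'ang', np.arctan2(*(ws[np.argsort(t2)[-6:]].mean(0)-(mu+d*t.min()))[::-1]))
dark=big((V<60),(340,195,420,325)).astype(np.uint8)
print('mat',[onz(c,*b,3)[:2].round(1).tolist() for b in cv2.boxPoints(cv2.minAreaRect(np.argwhere(dark|red.astype(np.uint8))[:,::-1].astype(np.float32)))])
a=-0.134;e=np.array([np.cos(a),np.sin(a)]);n=np.array([-e[1],e[0]]);o=np.array([627.4,0.2])
org=big((H>=3)&(H<=20)&(S>120)&(V>110),(270,200,305,240))
p=np.argwhere(org)[:,::-1];w=np.array([onz(c,u,v,38)[:2] for u,v in p])-o
print('carrier top in photometer x',(w@e).min().round(1),(w@e).max().round(1),'y',(w@n).min().round(1),(w@n).max().round(1))
for nm,u,v,z in (('rail end L',220+178/3.3,140+322/3.3,26),('rail end R',220+250/3.3,140+327/3.3,26)):
    g=onz(c,u,v,z)[:2]-o;print(nm,(g+o).round(1),(g@e).round(1),(g@n).round(1))
s=load('scene0')
for nm,u,v,z in (('tailL top',170+290/3.5,150+178/3.5,38),('tailR top',170+330/3.5,150+197/3.5,38),('tail R rail',170+330/3.5,150+222/3.5,26),('box front R low',170+393/3.5,150+268/3.5,0),('box frontR top',170+395/3.5,150+148/3.5,90),('railRend',170+252/3.5,150+270/3.5,0),('railR top',170+250/3.5,150+235/3.5,26),('tip',170+488/3.5,150+404/3.5,13),('back',170+175/3.5,150+535/3.5,15),('railL top',170+222/3.5,150+200/3.5,26)):
    g=onz(s,u,v,z)[:2];print(nm,g.round(1),((g-o)@e).round(1),((g-o)@n).round(1))
```

```text
red 325 [ 421.0534814  -244.07065323] 0.09850402878135274 [ 375.4 -248.6] [ 470.  -239.2] 95.06101809926778
shaft 115 [ 571.2 -230.9] 196.60229875144927 ang 0.09488894742750298
mat [[609.0, -199.9], [607.5, -314.8], [344.8, -306.7], [347.0, -193.6]]
carrier top in photometer x -37.1 -0.2 y -18.4 20.5
rail end L [549.2  38.6] -82.6 27.6
rail end R [543.5 -20.8] -80.3 -32.1
tailL top [596.1  21.3] -33.8 16.8
tailR top [603.2 -17.3] -21.6 -20.6
tail R rail [597.  -27.7] -26.4 -31.7
box front R low [625.  -59.6] 5.6 -59.6
box frontR top [614.1 -72.5] -3.5 -73.8
railRend [545.9 -17. ] -78.5 -27.9
railR top [543.7 -18.8] -80.4 -30.0
tip [ 566.8 -234.5] -28.7 -240.7
back [ 375.  -252.5] -216.4 -284.1
railL top [553.1  36. ] -78.4 25.6
```

Request:
arm_command(deltas=[{"xyz": [0.018,-0.055,0],"turn": [0,0,0.035]},{"xyz": [0.018,-0.055,0],"turn": [0,0,0.035]},{"xyz": [0.018,-0.055,0],"turn": [0,0,0.035]},{"xyz": [0.018,-0.055,0],"turn": [0,0,0.035]},{"xyz": [0.018,-0.055,0],"turn": [0,0,0.035]},{"xyz": [0.018,-0.055,0],"turn": [0,0,0.035]},{"xyz": [0.018,-0.055,0],"turn": [0,0,0.035]},{"xyz": [0.018,-0.055,0],"turn": [0,0,0.035]},{"xyz": [0.018,-0.055,0],"turn": [0,0,0.035]},{"xyz": [0.018,-0.055,0],"turn": [0,0,0.035]},{"xyz": [0.018,-0.055,-0.02],"turn": [0,0,0.035]},{"xyz": [0.018,-0.055,-0.02],"turn": [0,0,0.03]}])

```text
clock: 1.65
eef_pos: [387.6, -139.5, 176.0]
eef_rot: [-3.141, 0.001, -3.043]
wrist_force: [0.7, 0.1, 0.8]
finger_gap: 94.1
```

Request:
arm_command(deltas=[{"xyz": [0.02,-0.053,-0.03]},{"xyz": [0.0204,-0.0525,-0.03]},{"xyz": [0,0,-0.03]},{"xyz": [0,0,0]}])

```text
validation failed for argument at $.de...
```

Run:
```python
from h import *
s=read_state();print(s['eef_pos'],s['eef_rot'],s['wrist_force'])
from scipy.spatial.transform import Rotation as R
T=np.eye(4);T[:3,:3]=R.from_euler('xyz',s['eef_rot']).as_matrix();T[:3,3]=s['eef_pos']
c=snap('wrist','w1')
im=c['color'];hsv=cv2.cvtColor(im,cv2.COLOR_RGB2HSV)
H,S,V=[hsv[...,i].astype(int) for i in range(3)]
red=((H<6)|(H>170))&(S>150)&(V>70)
p=np.argwhere(red)[::5,::-1]; w=np.array([onz(c,u,v,15,T)[:2] for u,v in p])
mu=w.mean(0);d=np.linalg.svd(w-mu,full_matrices=False)[2][0];d*=np.sign(d[0]);t=(w-mu)@d
print(len(p),mu,np.arctan2(d[1],d[0]),(mu+d*t.min()).round(1),(mu+d*t.max()).round(1),np.ptp(t))
```

```text
[ 387.56254851 -139.52350864  176.03752612] [-3.14118544e+00  8.33344222e-04 -3.04287509e+00] [0.71292693 0.1453731  0.80510233]
263 [ 408.70039289 -245.88994552] 0.03978459325742732 [ 376.2 -247.2] [ 448.3 -244.3] 72.13839119792249
```

View pics/w1.png

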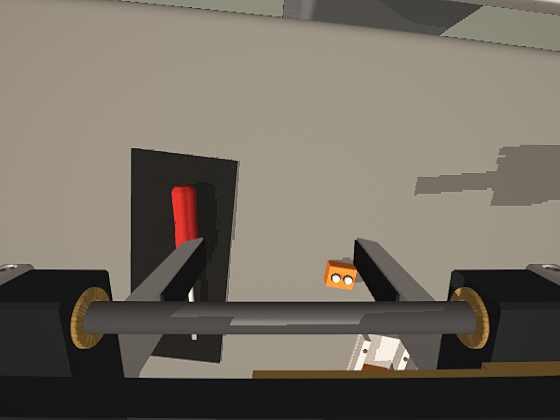

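The move was refused, probably because every row needs a "turn". The wrist picture shows the red handle from (183,188) to (190,240), partly behind a finger, which agrees with the top-view position.

Request:
arm_command(deltas=[{"xyz": [0.02,-0.053,-0.03],"turn": [0,0,0]},{"xyz": [0.0204,-0.0525,-0.03],"turn": [0,0,0]},{"xyz": [0,0,-0.03],"turn": [0,0,0]},{"xyz": [0,0,0],"turn": [0,0,0]}])

```text
clock: 2.2
eef_pos: [425.7, -240.0, 86.0]
eef_rot: [3.139, -0.004, -3.044]
wrist_force: [-0.2, -0.0, 1.1]
finger_gap: 94.1
```

Run:
```python
from h import *
s=read_state();print(s['eef_pos'],s['eef_rot'],s['wrist_force'])
from scipy.spatial.transform import Rotation as R
T=np.eye(4);T[:3,:3]=R.from_euler('xyz',s['eef_rot']).as_matrix();T[:3,3]=s['eef_pos']
c=snap('wrist','w2')
im=c['color'];hsv=cv2.cvtColor(im,cv2.COLOR_RGB2HSV)
H,S,V=[hsv[...,i].astype(int) for i in range(3)]
red=((H<6)|(H>170))&(S>150)&(V>70)
p=np.argwhere(red)[::5,::-1]; w=np.array([onz(c,u,v,15,T)[:2] for u,v in p])
mu=w.mean(0);d=np.linalg.svd(w-mu,full_matrices=False)[2][0];d*=np.sign(d[0]);t=(w-mu)@d
print(len(p),mu,np.arctan2(d[1],d[0]),(mu+d*t.min()).round(1),(mu+d*t.max()).round(1),np.ptp(t))
```

```text
[ 425.69387014 -239.96292649   85.978939  ] [ 3.13863615 -0.00353588 -3.04409774] [-0.24446389 -0.02018631  1.08689773]
624 [ 420.80856217 -244.72487721] 0.08684515929394145 [ 377.5 -248.5] [ 472.9 -240.2] 95.80410411101587
```

View pics/w2.png

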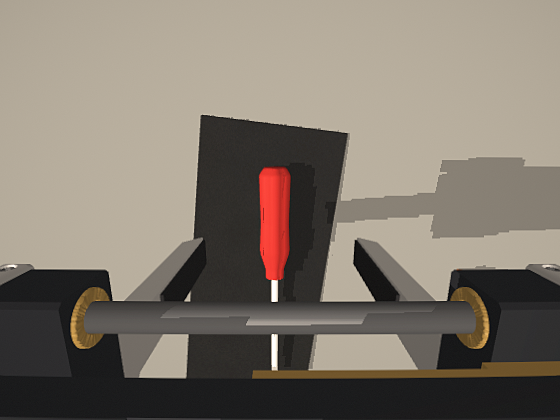

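The red handle runs from row 168 to row 278 at column 275, centred between the jaws. Descending to grasp.

Request:
arm_command(deltas=[{"xyz": [0.001,0.001,-0.025],"turn": [0,0,-0.005]},{"xyz": [0.001,0,-0.025],"turn": [0,0,0]},{"xyz": [0,0,-0.014],"turn": [0,0,0]},{"xyz": [0,0,-0.004],"turn": [0,0,0]},{"xyz": [0,0,0],"turn": [0,0,0]}])

```text
clock: 2.88
eef_pos: [429.2, -239.6, 20.6]
eef_rot: [-3.141, 0.001, -3.048]
wrist_force: [0.1, 0.2, 0.5]
finger_gap: 94.2
```

Request:
arm_command(deltas=[{"xyz": [0.001,-0.004,-0.004],"turn": [0,0,0]},{"xyz": [0,0,0],"turn": [0,0,0]},{"xyz": [0,0,0],"turn": [0,0,0]}])

```text
clock: 3.25
eef_pos: [429.8, -243.6, 16.0]
eef_rot: [-3.142, 0.0, -3.049]
wrist_force: [-1.4, 0.7, 0.4]
finger_gap: 93.9
```

Request:
arm_command(deltas=[{"xyz": [0,0,0],"turn": [0,0,0]},{"xyz": [0,0,0],"turn": [0,0,0]},{"xyz": [0,0,0],"turn": [0,0,0]},{"xyz": [0,0,0],"turn": [0,0,0]},{"xyz": [0,0,0],"turn": [0,0,0]},{"xyz": [0,0,0],"turn": [0,0,0]},{"xyz": [0,0,0],"turn": [0,0,0]},{"xyz": [0,0,0],"turn": [0,0,0]}], gripper=1, force=30)

```text
clock: 4.25
eef_pos: [429.8, -243.5, 15.8]
eef_rot: [3.142, -0.0, -3.048]
wrist_force: [-0.1, -0.2, -0.0]
finger_gap: 24.6
```

Request:
arm_command(deltas=[{"xyz": [0,0,0.01],"turn": [0,0,0]},{"xyz": [0,0,0.02],"turn": [0,0,0]},{"xyz": [0,0,0.025],"turn": [0,0,0]},{"xyz": [0,0,0.025],"turn": [0,0,0]},{"xyz": [0,0,0],"turn": [0,0,0]},{"xyz": [0,0,0],"turn": [0,0,0]}])

```text
clock: 5.0
eef_pos: [429.5, -243.3, 95.2]
eef_rot: [3.141, -0.001, -3.048]
wrist_force: [-0.5, -0.0, -2.0]
finger_gap: 24.5
```

Run:
```python
from h import *
print(read_state()['eef_pos'])
c=snap('scene','s2')
im=c['color'];cv2.imwrite('pics/s2z.png',cv2.resize(im[150:320,150:370],None,fx=3.3,fy=3.3,interpolation=2)[...,::-1])
```

```text
[ 429.51287052 -243.2656696    95.23735746]
```

View pics/s2z.png

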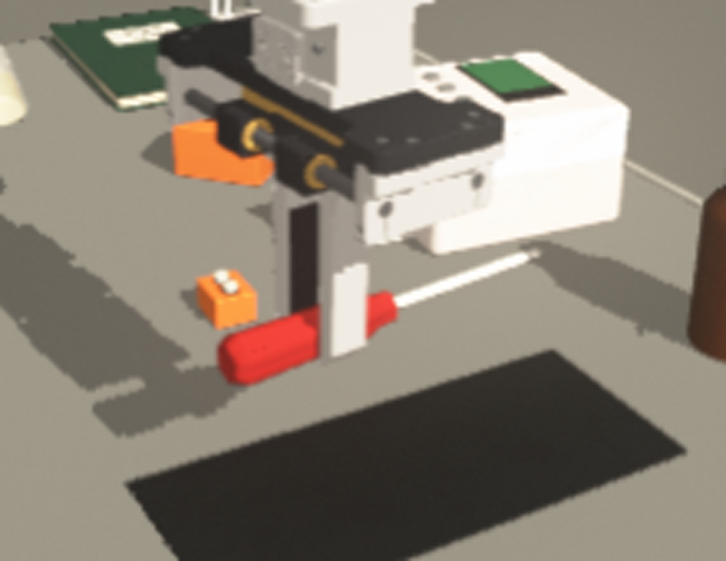

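The driver is held level, with its tip at about (530,255) in the zoomed view, clear of the mat. Moving behind the track.

Request:
arm_command(deltas=[{"xyz": [0,0.035,0],"turn": [0,0,-0.03]},{"xyz": [0.001,0.045,0],"turn": [0,0,-0.035]},{"xyz": [0.001,0.045,0],"turn": [0,0,-0.035]},{"xyz": [0.001,0.045,0],"turn": [0,0,-0.035]},{"xyz": [0.001,0.045,0],"turn": [0,0,-0.035]},{"xyz": [0.001,0.035,-0.015],"turn": [0,0,-0.03]},{"xyz": [0.002,0.019,-0.015],"turn": [0,0,-0.027]},{"xyz": [0,0,0],"turn": [0,0,0]},{"xyz": [0,0,0],"turn": [0,0,0]}])

```text
clock: 6.18
eef_pos: [436.8, 25.0, 65.8]
eef_rot: [-3.141, -0.001, 3.008]
wrist_force: [-0.7, 0.2, 0.3]
finger_gap: 23.9
```

Run:
```python
from h import *
s=read_state();print(s['eef_pos'],s['eef_rot'],s['wrist_force'])
c=snap('top','t3');im=c['color'];cv2.imwrite('pics/t3z.png',cv2.resize(im[180:300,220:350],None,fx=4.5,fy=4.5,interpolation=2)[...,::-1])
c=snap('scene','s3');im=c['color'];cv2.imwrite('pics/s3z.png',cv2.resize(im[150:280,180:350],None,fx=4.5,fy=4.5,interpolation=2)[...,::-1])
```

```text
[436.77226889  25.00592707  65.80454984] [-3.14145617e+00 -5.02902596e-04  3.00817153e+00] [-0.70793756  0.15219541  0.28251379]
```

View pics/t3z.png

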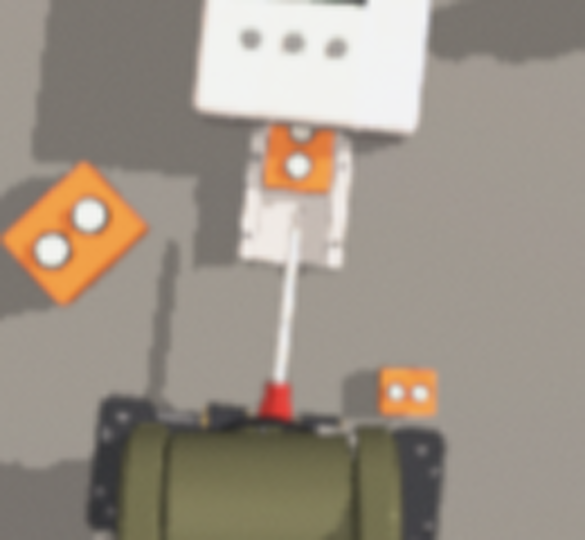

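View pics/s3z.png

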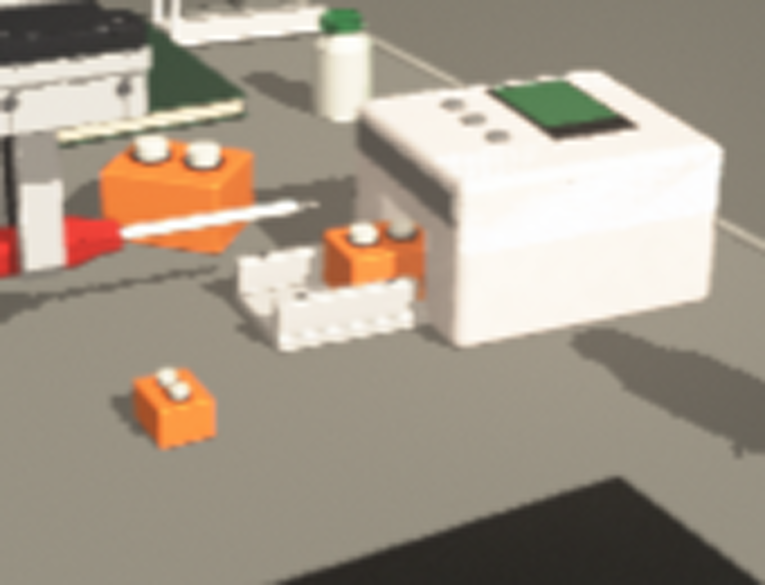

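The driver is level, with its tip at about (295,228) in the zoomed top view, slightly left of the carrier's middle.

Run:
```python
from h import *
c=load('t3');o=np.array([627.4,.2]);a=-.134;e=np.array([np.cos(a),np.sin(a)]);n=np.array([-e[1],e[0]])
P=[onz(c,220+u/4.5,180+v/4.5,z)[:2] for u,v,z in((281,380,63),(288,300,63),(295,230,63),(264,190,38),(332,194,38))]
for p in P: print(p.round(1),((p-o)@e).round(1),((p-o)@n).round(1))
im=c['color'];hsv=cv2.cvtColor(im,cv2.COLOR_RGB2HSV).astype(int)
pts=[]
for v in range(234,263):
    r=im[v,279:290].astype(float).mean(1); b=np.r_[r[:2],r[-2:]].mean(); w=np.clip(r-b-25,0,None)
    if w.sum()>0: 
        p=onz(c,(w*np.arange(279,290)).sum()/w.sum(),v,63)[:2]; pts.append([(p-o)@e,(p-o)@n])
pts=np.array(pts);f=np.polyfit(pts[:,0],pts[:,1],1);print(f,np.polyval(f,[-190,-60,0]))
s=load('s3')
for nm,u,v,z in (('shaft end top',300,207,63),('shaft base',125,233,63)):
    p=onz(s,180+u/4.5,150+v/4.5,z)[:2];print(nm,p.round(1),((p-o)@e).round(1),((p-o)@n).round(1))
```

```text
[477.9  16.9] -150.4 -3.4
[524.2  11.6] -103.8 -2.5
[565.    6.4] -62.7 -2.2
[590.2  24.4] -40.1 19.0
[586.7 -16.4] -38.1 -21.9
[ 0.00550306 -0.53504382] [-1.58062579 -0.8652276  -0.53504382]
shaft end top [569.    2.5] -58.2 -5.5
shaft base [481.1  16.6] -147.2 -3.3
```

Request:
arm_command(deltas=[{"xyz": [0,0,-0.015],"turn": [0,0,0]},{"xyz": [0,0,-0.015],"turn": [0,0,0]},{"xyz": [0,0,-0.009],"turn": [0,0,0]},{"xyz": [0,0,0],"turn": [0,0,0]},{"xyz": [0.00396,-0.00054,0],"turn": [0,0,0]},{"xyz": [0.00396,-0.00054,0],"turn": [0,0,0]},{"xyz": [0.00396,-0.00054,0],"turn": [0,0,0]},{"xyz": [0,0,0],"turn": [0,0,0]}])

```text
clock: 7.28
eef_pos: [449.0, 23.9, 26.9]
eef_rot: [3.142, 0.0, 3.008]
wrist_force: [-0.1, 0.5, -0.4]
finger_gap: 24.5
```

Run:
```python
from h import *
s=read_state();print(s['eef_pos'],s['eef_rot'],s['wrist_force'])
c=snap('scene','s4');im=c['color'];cv2.imwrite('pics/s4z.png',cv2.resize(im[170:260,190:310],None,fx=6,fy=6,interpolation=2)[...,::-1])
```

```text
[449.00633939  23.85280593  26.92132295] [3.14158227e+00 3.11203681e-04 3.00774721e+00] [-0.05961604  0.50878492 -0.36149128]
```

View pics/s4z.png

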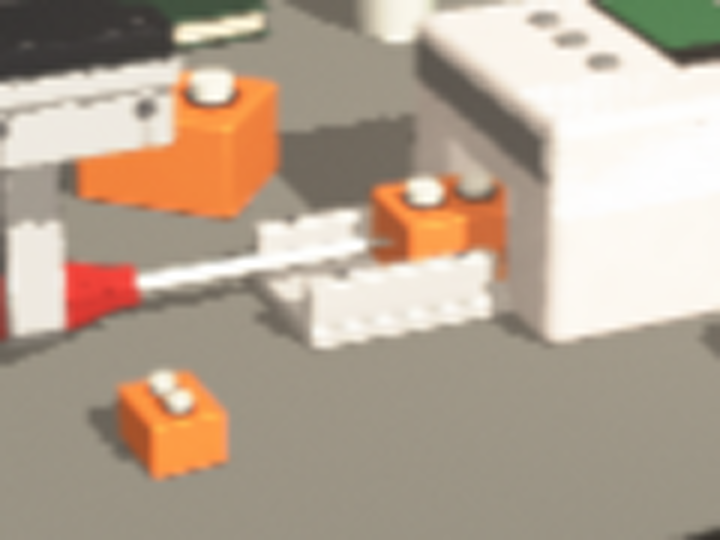

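The shaft is between the rails and the blade is near the tail at (375,243). Advancing slowly until I feel contact.

Request:
arm_command(deltas=[{"xyz": [0.00099,-0.00013,0],"turn": [0,0,0]},{"xyz": [0.00099,-0.00013,0],"turn": [0,0,0]},{"xyz": [0.00099,-0.00013,0],"turn": [0,0,0]},{"xyz": [0.00099,-0.00013,0],"turn": [0,0,0]},{"xyz": [0.00099,-0.00013,0],"turn": [0,0,0]},{"xyz": [0.00099,-0.00013,0],"turn": [0,0,0]},{"xyz": [0.00099,-0.00013,0],"turn": [0,0,0]},{"xyz": [0.00099,-0.00013,0],"turn": [0,0,0]},{"xyz": [0.00099,-0.00013,0],"turn": [0,0,0]},{"xyz": [0.00099,-0.00013,0],"turn": [0,0,0]}])

```text
clock: 8.57
eef_pos: [458.7, 22.6, 26.8]
eef_rot: [3.142, 0.0, 3.008]
wrist_force: [-0.0, -0.3, -0.5]
finger_gap: 24.2
```

Request:
arm_command(deltas=[{"xyz": [0.00099,-0.00013,0],"turn": [0,0,0]},{"xyz": [0.00099,-0.00013,0],"turn": [0,0,0]},{"xyz": [0.00099,-0.00013,0],"turn": [0,0,0]},{"xyz": [0.00099,-0.00013,0],"turn": [0,0,0]},{"xyz": [0.00099,-0.00013,0],"turn": [0,0,0]},{"xyz": [0.00099,-0.00013,0],"turn": [0,0,0]}])

```text
clock: 9.32
eef_pos: [464.5, 21.8, 26.8]
eef_rot: [-3.142, -0.0, 3.008]
wrist_force: [-2.4, 0.9, -1.0]
finger_gap: 24.5
```

Run:
```python
from h import *
s=read_state();print(s['eef_pos'],s['eef_rot'],s['wrist_force'])
c=snap('top','t5');im=c['color'];cv2.imwrite('pics/t5z.png',cv2.resize(im[190:270,250:330],None,fx=7,fy=7,interpolation=2)[...,::-1])
```

```text
[464.50494895  21.82588677  26.7520085 ] [-3.14158135e+00 -2.50933077e-04  3.00779044e+00] [-2.37275963  0.93109165 -1.01671589]
```

View pics/t5z.png

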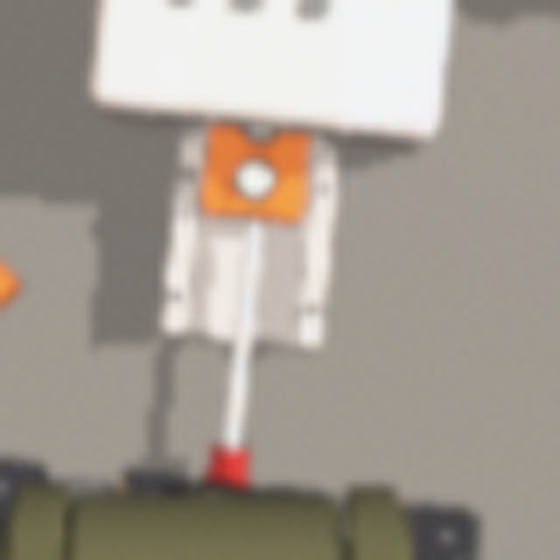

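Contact is felt at -2.4 N with the tip centred on the tail. The nose is now about 20 mm inside, and the stop can't be nearer than 60 mm, so I can push steadily for a while.

Request:
arm_command(deltas=[{"xyz": [0.00149,-0.0002,0],"turn": [0,0,0]},{"xyz": [0.00149,-0.0002,0],"turn": [0,0,0]},{"xyz": [0.00149,-0.0002,0],"turn": [0,0,0]},{"xyz": [0.00149,-0.0002,0],"turn": [0,0,0]},{"xyz": [0.00149,-0.0002,0],"turn": [0,0,0]},{"xyz": [0.00149,-0.0002,0],"turn": [0,0,0]},{"xyz": [0.00149,-0.0002,0],"turn": [0,0,0]},{"xyz": [0.00149,-0.0002,0],"turn": [0,0,0]},{"xyz": [0.00149,-0.0002,0],"turn": [0,0,0]},{"xyz": [0.00149,-0.0002,0],"turn": [0,0,0]}])

```text
clock: 10.62
eef_pos: [479.5, 19.8, 26.8]
eef_rot: [3.142, 0.0, 3.008]
wrist_force: [-2.8, 0.1, -0.9]
finger_gap: 24.3
```

Run:
```python
from h import *
s=read_state();print(s['eef_pos'],s['eef_rot'],s['wrist_force'])
c=snap('top','t6');im=c['color'];cv2.imwrite('pics/t6z.png',cv2.resize(im[190:270,250:330],None,fx=7,fy=7,interpolation=2)[...,::-1])
print(read_state()['wrist_force'])
```

```text
[479.54711139  19.82312273  26.81806796] [3.14159126e+00 2.97936220e-05 3.00781845e+00] [-2.83489115  0.14392661 -0.91405268]
[-1.43842073  0.57311216 -0.58267986]
```

View pics/t6z.png

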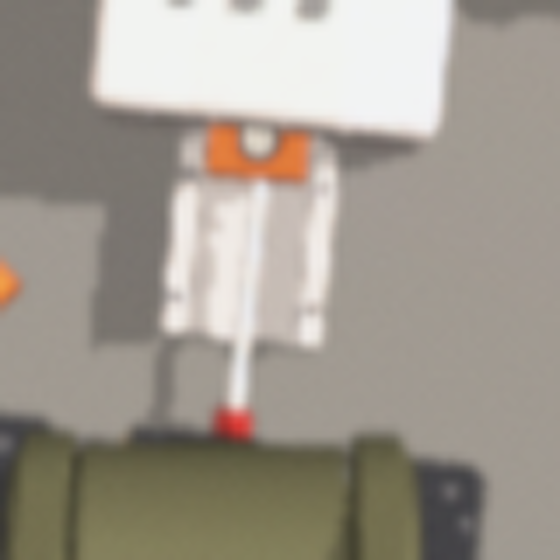

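The carrier follows the tip, tail edge now at (257,180), and drag is about 2.5 N. The nose is at about 35 mm. Advancing 16.5 mm more, still short of the nearest possible stop.

Request:
arm_command(deltas=[{"xyz": [0.00149,-0.0002,0],"turn": [0,0,0]},{"xyz": [0.00149,-0.0002,0],"turn": [0,0,0]},{"xyz": [0.00149,-0.0002,0],"turn": [0,0,0]},{"xyz": [0.00149,-0.0002,0],"turn": [0,0,0]},{"xyz": [0.00149,-0.0002,0],"turn": [0,0,0]},{"xyz": [0.00149,-0.0002,0],"turn": [0,0,0]},{"xyz": [0.00149,-0.0002,0],"turn": [0,0,0]},{"xyz": [0.00149,-0.0002,0],"turn": [0,0,0]},{"xyz": [0.00149,-0.0002,0],"turn": [0,0,0]},{"xyz": [0.00149,-0.0002,0],"turn": [0,0,0]},{"xyz": [0.00149,-0.0002,0],"turn": [0,0,0]}])

```text
clock: 12.05
eef_pos: [496.0, 17.6, 26.8]
eef_rot: [-3.142, 0.0, 3.008]
wrist_force: [-3.0, 1.1, 0.0]
finger_gap: 24.8
```

Request:
arm_command(deltas=[{"xyz": [0.0005,-7e-05,0],"turn": [0,0,0]},{"xyz": [0.0005,-7e-05,0],"turn": [0,0,0]},{"xyz": [0.0005,-7e-05,0],"turn": [0,0,0]},{"xyz": [0.0005,-7e-05,0],"turn": [0,0,0]}])

```text
clock: 12.55
eef_pos: [497.9, 17.3, 26.8]
eef_rot: [3.142, 0.0, 3.008]
wrist_force: [-2.1, 0.8, -0.8]
finger_gap: 24.6
```

The stop could now be anywhere from about 5 to 40 mm ahead. I'm relaxing the grip to 8 N so the driver slips before the stop could be overloaded, then feeling forward in 0.5 mm steps.

Request:
arm_command(deltas=[{"xyz": [0,0,0],"turn": [0,0,0]},{"xyz": [0,0,0],"turn": [0,0,0]},{"xyz": [0.0005,-7e-05,0],"turn": [0,0,0]},{"xyz": [0.0005,-7e-05,0],"turn": [0,0,0]},{"xyz": [0.0005,-7e-05,0],"turn": [0,0,0]}], gripper=1, force=8)

```text
clock: 13.18
eef_pos: [499.3, 17.1, 26.8]
eef_rot: [-3.142, -0.0, 3.008]
wrist_force: [-3.0, 0.7, -0.6]
finger_gap: 24.9
```

Run:
```python
from h import *
s=read_state();print(s['eef_pos'],s['wrist_force'],s['finger_gap'])
c=snap('top','t7');im=c['color'];cv2.imwrite('pics/t7z.png',cv2.resize(im[190:270,250:330],None,fx=7,fy=7,interpolation=2)[...,::-1])
c=snap('scene','s7');im=c['color'];cv2.imwrite('pics/s7z.png',cv2.resize(im[170:260,190:310],None,fx=6,fy=6,interpolation=2)[...,::-1])
```

```text
[499.33997337  17.10701662  26.8049396 ] [-2.96800487  0.67902179 -0.6185022 ] 24.85938369652929
```

View pics/s7z.png

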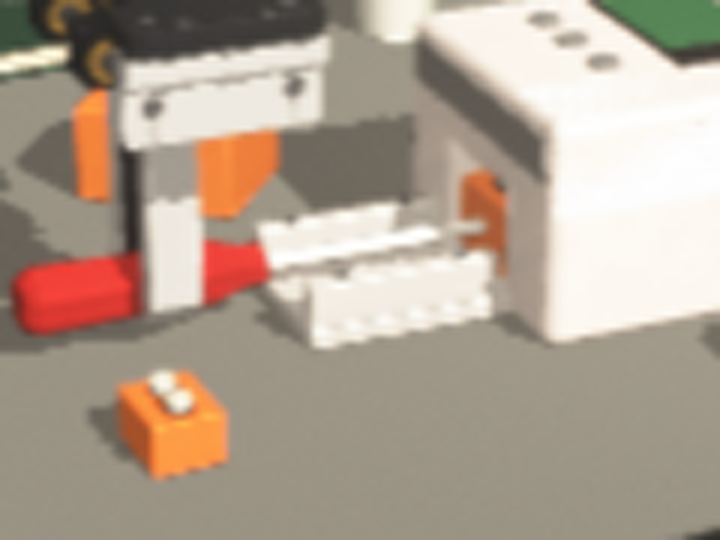

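The driver is level with the tip on the tail at (487,228), and the carrier is nearly flush with the mouth.

Request:
arm_command(deltas=[{"xyz": [0.0005,-7e-05,0],"turn": [0,0,0]},{"xyz": [0.0005,-7e-05,0],"turn": [0,0,0]},{"xyz": [0.0005,-7e-05,0],"turn": [0,0,0]},{"xyz": [0.0005,-7e-05,0],"turn": [0,0,0]}])

```text
clock: 13.78
eef_pos: [501.3, 16.8, 26.8]
eef_rot: [-3.142, -0.0, 3.008]
wrist_force: [-2.8, 1.1, -1.1]
finger_gap: 24.6
```

Request:
arm_command(deltas=[{"xyz": [0.0005,-7e-05,0],"turn": [0,0,0]},{"xyz": [0.0005,-7e-05,0],"turn": [0,0,0]},{"xyz": [0.0005,-7e-05,0],"turn": [0,0,0]},{"xyz": [0.0005,-7e-05,0],"turn": [0,0,0]}])

```text
clock: 14.28
eef_pos: [503.3, 16.6, 26.8]
eef_rot: [-3.142, -0.0, 3.008]
wrist_force: [-2.5, -0.2, 0.2]
finger_gap: 24.5
```

Request:
arm_command(deltas=[{"xyz": [0.0005,-7e-05,0],"turn": [0,0,0]},{"xyz": [0.0005,-7e-05,0],"turn": [0,0,0]},{"xyz": [0.0005,-7e-05,0],"turn": [0,0,0]},{"xyz": [0.0005,-7e-05,0],"turn": [0,0,0]}])

```text
clock: 14.78
eef_pos: [505.4, 16.3, 26.8]
eef_rot: [3.142, 0.0, 3.008]
wrist_force: [-2.1, -0.2, -1.0]
finger_gap: 24.8
```

Request:
arm_command(deltas=[{"xyz": [0.0005,-7e-05,0],"turn": [0,0,0]},{"xyz": [0.0005,-7e-05,0],"turn": [0,0,0]},{"xyz": [0.0005,-7e-05,0],"turn": [0,0,0]},{"xyz": [0.0005,-7e-05,0],"turn": [0,0,0]}])

```text
clock: 15.28
eef_pos: [507.4, 16.0, 26.8]
eef_rot: [3.142, -0.0, 3.008]
wrist_force: [-2.2, 0.7, -1.0]
finger_gap: 24.7
```

Request:
arm_command(deltas=[{"xyz": [0.0005,-7e-05,0],"turn": [0,0,0]},{"xyz": [0.0005,-7e-05,0],"turn": [0,0,0]},{"xyz": [0.0005,-7e-05,0],"turn": [0,0,0]},{"xyz": [0.0005,-7e-05,0],"turn": [0,0,0]}])

```text
clock: 15.78
eef_pos: [509.4, 15.8, 26.8]
eef_rot: [3.142, -0.0, 3.008]
wrist_force: [-2.8, 0.5, -1.1]
finger_gap: 24.8
```

Request:
arm_command(deltas=[{"xyz": [0.0005,-7e-05,0],"turn": [0,0,0]},{"xyz": [0.0005,-7e-05,0],"turn": [0,0,0]},{"xyz": [0.0005,-7e-05,0],"turn": [0,0,0]},{"xyz": [0.0005,-7e-05,0],"turn": [0,0,0]}])

```text
clock: 16.27
eef_pos: [511.4, 15.4, 26.8]
eef_rot: [-3.142, -0.0, 3.008]
wrist_force: [-2.1, 0.0, -0.3]
finger_gap: 24.5
```

Request:
arm_command(deltas=[{"xyz": [0.0005,-7e-05,0],"turn": [0,0,0]},{"xyz": [0.0005,-7e-05,0],"turn": [0,0,0]},{"xyz": [0.0005,-7e-05,0],"turn": [0,0,0]},{"xyz": [0.0005,-7e-05,0],"turn": [0,0,0]}])

```text
clock: 16.77
eef_pos: [513.4, 15.2, 26.8]
eef_rot: [-3.142, -0.0, 3.008]
wrist_force: [-2.4, -0.2, 0.6]
finger_gap: 24.8
```

Request:
arm_command(deltas=[{"xyz": [0.0005,-7e-05,0],"turn": [0,0,0]},{"xyz": [0.0005,-7e-05,0],"turn": [0,0,0]},{"xyz": [0.0005,-7e-05,0],"turn": [0,0,0]},{"xyz": [0.0005,-7e-05,0],"turn": [0,0,0]}])

```text
clock: 17.27
eef_pos: [515.4, 14.9, 26.8]
eef_rot: [-3.142, 0.0, 3.008]
wrist_force: [-1.6, 1.6, -0.6]
finger_gap: 24.9
```

Request:
arm_command(deltas=[{"xyz": [0.0005,-7e-05,0],"turn": [0,0,0]},{"xyz": [0.0005,-7e-05,0],"turn": [0,0,0]},{"xyz": [0.0005,-7e-05,0],"turn": [0,0,0]},{"xyz": [0.0005,-7e-05,0],"turn": [0,0,0]}])

```text
clock: 17.77
eef_pos: [517.3, 14.6, 26.8]
eef_rot: [-3.142, -0.0, 3.008]
wrist_force: [-2.7, 0.0, -0.8]
finger_gap: 25.1
```

Request:
arm_command(deltas=[{"xyz": [0.0005,-7e-05,0],"turn": [0,0,0]},{"xyz": [0.0005,-7e-05,0],"turn": [0,0,0]},{"xyz": [0.0005,-7e-05,0],"turn": [0,0,0]},{"xyz": [0.0005,-7e-05,0],"turn": [0,0,0]}])

```text
clock: 18.27
eef_pos: [519.3, 14.3, 26.8]
eef_rot: [3.142, -0.0, 3.008]
wrist_force: [-2.7, 0.0, -0.6]
finger_gap: 24.7
```

Request:
arm_command(deltas=[{"xyz": [0.0005,-7e-05,0],"turn": [0,0,0]},{"xyz": [0.0005,-7e-05,0],"turn": [0,0,0]},{"xyz": [0.0005,-7e-05,0],"turn": [0,0,0]},{"xyz": [0.0005,-7e-05,0],"turn": [0,0,0]}])

```text
clock: 18.77
eef_pos: [521.4, 14.0, 26.8]
eef_rot: [3.142, -0.0, 3.008]
wrist_force: [-1.5, -0.4, -0.3]
finger_gap: 24.9
```

Run:
```python
from h import *
s=read_state();print(s['eef_pos'],s['wrist_force'],s['finger_gap'])
c=snap('scene','s8');im=c['color'];cv2.imwrite('pics/s8z.png',cv2.resize(im[170:260,190:310],None,fx=6,fy=6,interpolation=2)[...,::-1])
```

```text
[521.35881393  14.04902766  26.79372143] [-1.45311124 -0.37166024 -0.32704914] 24.891659615865564
```

View pics/s8z.png

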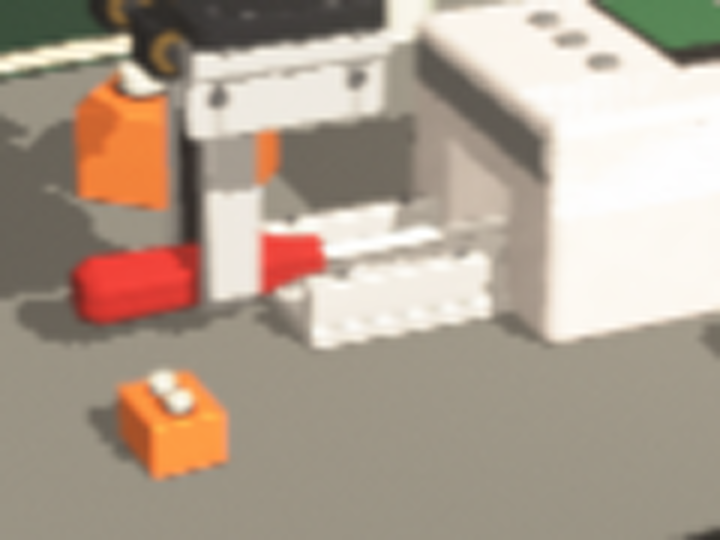

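The driver is still level and hasn't slipped in the grip. The carrier is out of sight in the port. Continuing.

Request:
arm_command(deltas=[{"xyz": [0.0005,-7e-05,0],"turn": [0,0,0]},{"xyz": [0.0005,-7e-05,0],"turn": [0,0,0]},{"xyz": [0.0005,-7e-05,0],"turn": [0,0,0]},{"xyz": [0.0005,-7e-05,0],"turn": [0,0,0]}])

```text
clock: 19.32
eef_pos: [523.4, 13.8, 26.8]
eef_rot: [-3.142, 0.0, 3.008]
wrist_force: [-2.6, 0.6, -0.6]
finger_gap: 24.9
```

Request:
arm_command(deltas=[{"xyz": [0.0005,-7e-05,0],"turn": [0,0,0]},{"xyz": [0.0005,-7e-05,0],"turn": [0,0,0]},{"xyz": [0.0005,-7e-05,0],"turn": [0,0,0]},{"xyz": [0.0005,-7e-05,0],"turn": [0,0,0]}])

```text
clock: 19.82
eef_pos: [525.4, 13.5, 26.8]
eef_rot: [-3.142, 0.0, 3.008]
wrist_force: [-2.7, 0.3, -1.6]
finger_gap: 24.7
```

Request:
arm_command(deltas=[{"xyz": [0.0005,-7e-05,0],"turn": [0,0,0]},{"xyz": [0.0005,-7e-05,0],"turn": [0,0,0]},{"xyz": [0.0005,-7e-05,0],"turn": [0,0,0]},{"xyz": [0.0005,-7e-05,0],"turn": [0,0,0]}])

```text
clock: 20.32
eef_pos: [526.5, 13.4, 26.4]
eef_rot: [-3.141, -0.002, 3.008]
wrist_force: [-8.6, 1.5, -0.7]
finger_gap: 24.5
```

The force rose to 8.6 N and the TCP stopped about 1 mm short of the command, so this is the stop. Holding to confirm.

Request:
arm_command(deltas=[{"xyz": [0,0,0],"turn": [0,0,0]},{"xyz": [0,0,0],"turn": [0,0,0]}])

```text
clock: 20.58
eef_pos: [526.5, 13.4, 26.4]
eef_rot: [-3.142, -0.002, 3.008]
wrist_force: [-7.2, 1.0, -0.1]
finger_gap: 24.7
```

Request:
arm_command(deltas=[{"xyz": [0.0003,-4e-05,0],"turn": [0,0,0]},{"xyz": [0,0,0],"turn": [0,0,0]}])

```text
clock: 20.82
eef_pos: [526.6, 13.4, 26.3]
eef_rot: [-3.141, -0.003, 3.008]
wrist_force: [-8.0, 0.3, -0.8]
finger_gap: 24.9
```

Run:
```python
from h import *
for i in range(1):
    s=read_state();print(s['eef_pos'],s['wrist_force'],s['moment'])
c=snap('scene','s9');im=c['color'];cv2.imwrite('pics/s9z.png',cv2.resize(im[170:260,190:310],None,fx=6,fy=6,interpolation=2)[...,::-1])
c=snap('top','t9');im=c['color'];cv2.imwrite('pics/t9z.png',cv2.resize(im[190:270,250:330],None,fx=7,fy=7,interpolation=2)[...,::-1])
print(read_state()['wrist_force'])
```

```text
[526.56437486  13.37597639  26.28621033] [-7.95495357  0.30760053 -0.80612302] [0.3605292  1.4958779  0.12368368]
[-8.40890613  1.34983837 -0.93746658]
```

View pics/s9z.png

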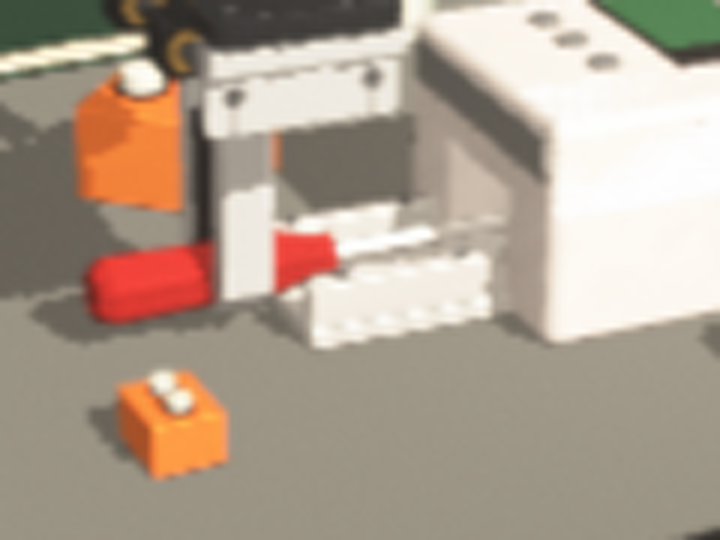

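View pics/t9z.png

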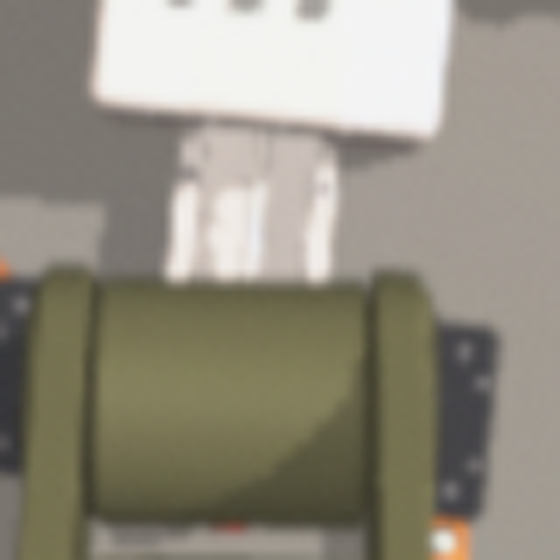

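There's no slip in the grip, and the fingers (front edge at x=275) are clear of the track end (x≈310). One more 0.4 mm press tests that the stop is rigid.

Request:
arm_command(deltas=[{"xyz": [0.0004,-5e-05,0],"turn": [0,0,0]},{"xyz": [0,0,0],"turn": [0,0,0]}])

```text
clock: 21.18
eef_pos: [526.7, 13.4, 26.2]
eef_rot: [-3.141, -0.004, 3.008]
wrist_force: [-9.2, 2.4, -1.3]
finger_gap: 25.0
```

It is rigid: 9.5 N and only 0.1 mm of movement. The carrier is home, so I'm backing straight out.

Request:
arm_command(deltas=[{"xyz": [-0.002,0.00027,0],"turn": [0,0,0]},{"xyz": [-0.004,0.00054,0],"turn": [0,0,0]},{"xyz": [-0.00793,0.00107,0],"turn": [0,0,0]},{"xyz": [-0.0119,0.0016,0],"turn": [0,0,0]},{"xyz": [-0.0139,0.00187,0],"turn": [0,0,0]},{"xyz": [-0.0139,0.00187,0],"turn": [0,0,0]},{"xyz": [-0.0139,0.00187,0],"turn": [0,0,0]},{"xyz": [-0.0139,0.00187,0],"turn": [0,0,0]},{"xyz": [-0.0119,0.0016,0],"turn": [0,0,0]},{"xyz": [0,0,0],"turn": [0,0,0]},{"xyz": [0,0,0],"turn": [0,0,0]}])

```text
clock: 22.55
eef_pos: [435.1, 25.6, 27.0]
eef_rot: [3.142, 0.001, 3.008]
wrist_force: [0.4, 0.4, -1.1]
finger_gap: 24.9
```

Request:
arm_command(deltas=[{"xyz": [0,0,0],"turn": [0,0,0]},{"xyz": [0,0,0],"turn": [0,0,0]},{"xyz": [0,0,0.02],"turn": [0,0,0]},{"xyz": [0,0,0.03],"turn": [0,0,0]},{"xyz": [0,0,0.02],"turn": [0,0,0]},{"xyz": [0,0,0],"turn": [0,0,0]}], gripper=1, force=25)

```text
clock: 23.3
eef_pos: [435.4, 25.7, 97.7]
eef_rot: [3.141, 0.003, 3.008]
wrist_force: [-0.5, 0.2, -1.5]
finger_gap: 24.7
```

Run:
```python
from h import *
s=read_state();print(s['eef_pos'],s['wrist_force'],s['moment'])
c=snap('scene','s10');im=c['color'];cv2.imwrite('pics/s10z.png',cv2.resize(im[120:270,150:350],None,fx=4,fy=4,interpolation=2)[...,::-1])
```

```text
[435.41403925  25.6716985   97.69080378] [-0.5496686   0.20518769 -1.49821413] [0.04080733 0.02010093 0.07142153]
```

View pics/s10z.png

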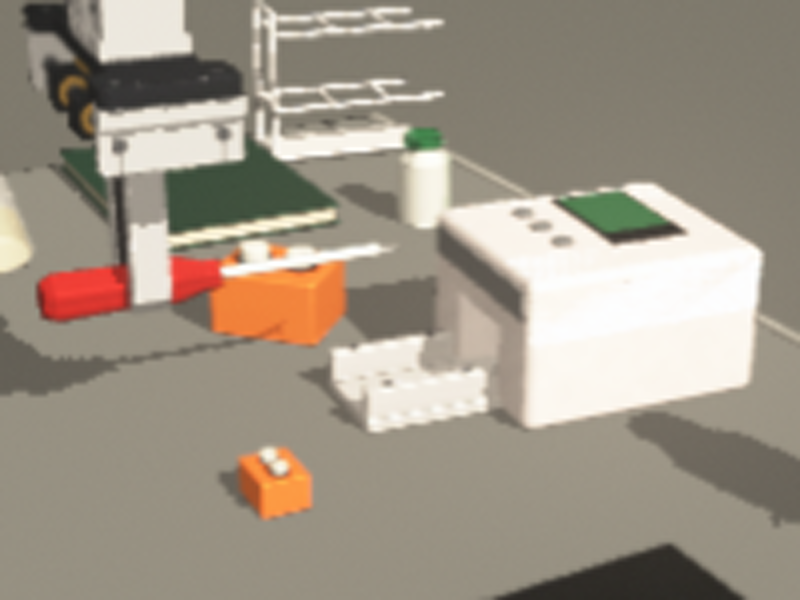

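The driver is held level and clear of the port. The carrier isn't visible at the mouth and the bystanders are undisturbed. Returning to the mat.

Request:
arm_command(deltas=[{"xyz": [0,-0.035,0],"turn": [0,0,0.03]},{"xyz": [-0.001,-0.045,0],"turn": [0,0,0.03]},{"xyz": [-0.001,-0.045,0],"turn": [0,0,0.03]},{"xyz": [-0.001,-0.045,0],"turn": [0,0,0.03]},{"xyz": [-0.001,-0.045,0],"turn": [0,0,0.03]},{"xyz": [-0.001,-0.035,0],"turn": [0,0,0.03]},{"xyz": [0,-0.022,-0.02],"turn": [0,0,0.02]},{"xyz": [0,0,-0.02],"turn": [0,0,0]},{"xyz": [0,0,-0.02],"turn": [0,0,0]},{"xyz": [0,0,0],"turn": [0,0,0]},{"xyz": [0,0,0],"turn": [0,0,0]}])

```text
clock: 24.72
eef_pos: [429.8, -246.3, 36.9]
eef_rot: [3.141, -0.0, -3.075]
wrist_force: [0.2, 0.3, -0.8]
finger_gap: 24.8
```

Run:
```python
from h import *
s=read_state();print(s['eef_pos'],s['eef_rot'],s['wrist_force'])
c=snap('scene','s11');im=c['color'];cv2.imwrite('pics/s11z.png',cv2.resize(im[150:320,150:370],None,fx=3.3,fy=3.3,interpolation=2)[...,::-1])
```

```text
[ 429.76180793 -246.29115959   36.88436987] [ 3.14146173e+00 -1.53162878e-04 -3.07529305e+00] [ 0.1707932   0.27525543 -0.84408544]
```

View pics/s11z.png

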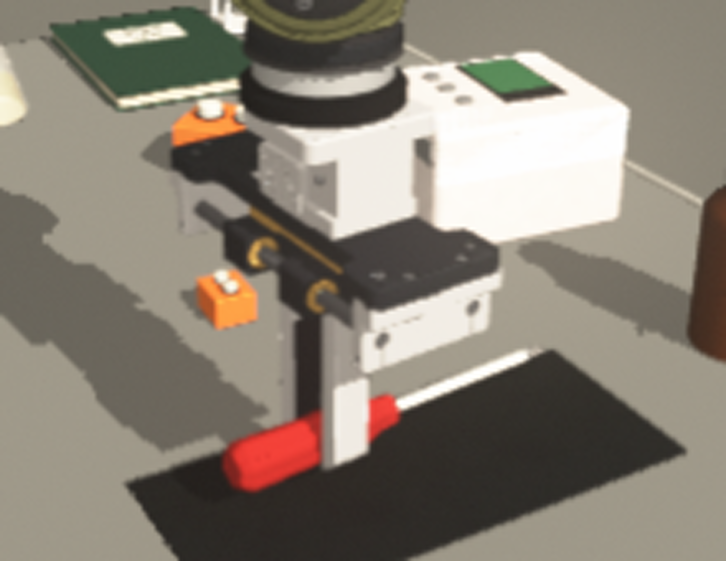

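The driver is above the mat with its handle at about (310,440). Lowering gently.

Request:
arm_command(deltas=[{"xyz": [0,0,-0.01],"turn": [0,0,0]},{"xyz": [0,0,-0.006],"turn": [0,0,0]},{"xyz": [0,0,-0.003],"turn": [0,0,0]},{"xyz": [0,0,-0.0015],"turn": [0,0,0]},{"xyz": [0,0,0],"turn": [0,0,0]},{"xyz": [0,0,0],"turn": [0,0,0]}])

```text
clock: 25.52
eef_pos: [429.8, -246.4, 16.5]
eef_rot: [-3.141, 0.0, -3.075]
wrist_force: [0.8, 0.4, -0.3]
finger_gap: 24.7
```

Request:
arm_command(deltas=[{"xyz": [0,0,-0.0005],"turn": [0,0,0]},{"xyz": [0,0,0],"turn": [0,0,0]},{"xyz": [0,0,0],"turn": [0,0,0]}])

```text
clock: 25.9
eef_pos: [429.8, -246.3, 15.9]
eef_rot: [-3.141, 0.0, -3.075]
wrist_force: [-0.1, -0.0, -0.3]
finger_gap: 24.5
```

Request:
arm_command(deltas=[{"xyz": [0,0,0],"turn": [0,0,0]},{"xyz": [0,0,0],"turn": [0,0,0]},{"xyz": [0,0,0],"turn": [0,0,0]},{"xyz": [0,0,0],"turn": [0,0,0]},{"xyz": [0,0,0],"turn": [0,0,0]},{"xyz": [0,0,0],"turn": [0,0,0]},{"xyz": [0,0,0],"turn": [0,0,0]},{"xyz": [0,0,0],"turn": [0,0,0]}], gripper=0)

```text
clock: 26.9
eef_pos: [429.7, -246.3, 15.8]
eef_rot: [-3.142, 0.0, -3.075]
wrist_force: [-0.8, -0.0, 0.2]
finger_gap: 93.7
```

Request:
arm_command(deltas=[{"xyz": [0,0,0.01],"turn": [0,0,0]},{"xyz": [0,0,0.03],"turn": [0,0,0]},{"xyz": [0,0,0.05],"turn": [0,0,0]},{"xyz": [-0.02,0,0.05],"turn": [0,0,0]},{"xyz": [-0.03,-0.02,0.03],"turn": [0,0,0]},{"xyz": [0,0,0],"turn": [0,0,0]},{"xyz": [0,0,0],"turn": [0,0,0]}])

```text
clock: 27.78
eef_pos: [379.8, -266.0, 185.5]
eef_rot: [3.141, -0.0, -3.076]
wrist_force: [0.8, -0.2, 0.0]
finger_gap: 94.3
```

Run:
```python
from h import *
s=read_state();print(s['eef_pos'],s['wrist_force'],s['finger_gap'])
snap('scene','s12');snap('top','t12')
o=np.array([627.4,.2])
c=load('t12')
```

```text
[ 379.76020101 -266.01013541  185.487368  ] [ 0.75315976 -0.15447393  0.01112689] 94.27948302495938
```

View pics/s12.png

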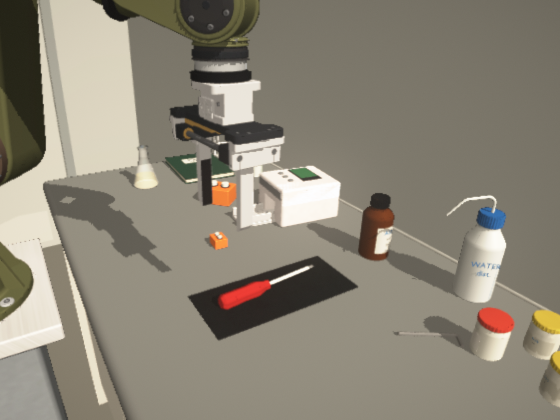

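View pics/t12.png

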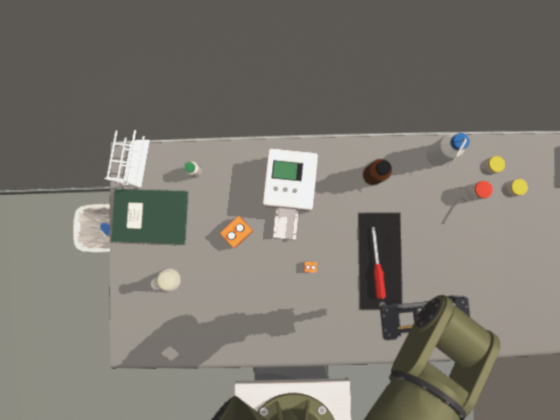

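The driver lies flat on the mat, handle at (379,282) in the top view, and the gripper is clear. The bottle (378,172), flask (168,280) and vial (191,169) are where they started. Handing in.

```bash
python3 -c "
from cell import *
print(sign_off())"
```

```text
the job is handed in; nothing more can be done
None
```

The carrier is pushed home against the stop by feel, and the screwdriver is back on the mat. I handed the job in at about 28 s of the 64 s allowed, and sign-off gives no verdict.

- **Pushing:** I pushed the tail with the screwdriver tip in steps of 0.5 to 1.5 mm (0.5 mm from before the earliest possible stop position) rather than as separate taps. Drag was about 2.5 N. Before feeling for the stop I eased the grip to 8 N, so the tool would slip before the stop was overloaded.
- **Stop:** The force rose to about 8 N with the nose roughly 83 mm inside the mouth. Two further presses of 0.3 and 0.4 mm moved the tool only about 0.1 mm each, with at most about 9.5 N on the tool.
- **Last pictures:** The screwdriver lies flat on the mat, released, with the gripper open and well clear. The bottle, flask and vial show no movement.
- **Not confirmed by sight:** The carrier is hidden inside the port, so its seating rests on the force and position readings only. My first estimate of the tail position (about 37 mm in front of the mouth) and the contact I felt (tail about 30 mm in front) disagreed by about 6 mm, so the 83 mm is approximate.

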